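# Key a knurled test cap onto its spigot and hold it home

## Task

Fit the knurled metal cap, mouth down, over the pinned spigot of the test head, turn it until the keyways hidden inside it drop over the pins, and push it fully home onto the round metal shoulder against the spring contact. The contact opens as soon as the cap is let go, so finish while still gripping the cap and holding it pushed home. Leave the wire spool, the bobbin and the tape roll where they are.

Things in the scene. Friction and masses are not known exactly. Their poses are not given: they have to be found in the camera images.
- cap_mid (a point): centre (half-way up) of the loose knurled cap: bright metal, 48 mm in diameter, 45 mm high, black top with an orange dot, standing mouth down on the desk; about 0.14 kg. z is its axis, up. Grip it across the diameter in any direction, with the fingertips 8 mm or more above its mouth so that they clear the test head when it is home.
- cap_mouth (a point): centre of the cap's open lower rim, 22.5 mm below cap_mid. Bore 34 mm in diameter, 40 mm deep, closed above. Three keyways, 10 mm wide and 4 mm deep, equally spaced, run the whole depth of the bore; they are hidden inside and not marked outside.
- test_head: grey test head fixed to the desk, 90 x 80 mm, 20 mm high, origin at the centre of its underside, -x towards its red and black sockets. In its middle a round metal shoulder 58 mm in diameter, its top 25 mm above the desk; on it stands the fixed spigot. Behind it a cable trunking on the wall juts out to x = 0.57, 170 to 210 mm above the desk: keep the gripper clear of it when moving and turning.
- seat (a point): centre of the shoulder's top face, 25 mm above the desk, on the spigot's axis; the cap is home when its mouth rests here. The spigot is 31 mm in diameter and rises 34 mm above this point, its top 5 mm tapered to 23 mm.
- plunger (a joint): travel in m of the brass spring contact, 10 mm in diameter, standing 12 mm out of the spigot's top; 0 when free, 0.006 with the cap home. With the keyways over the pins the cap moves 8 mm freely, then presses the contact for the last 6 mm: 2 N at first touch, 8 N at home. It lifts the cap again if let go.
- spool_mid (a point): centre of the green wire spool, 52 mm in diameter and 40 mm high, standing on the desk; leave alone
- bobbin_mid (a point): centre of the copper-wound bobbin, 21 mm in diameter and 16 mm high, standing on the desk; leave alone
- tape_mid (a point): centre of the roll of beige tape lying flat, 100 mm in diameter and 25 mm high; leave alone
- pin_level (a point): point on the spigot's axis 14 mm above seat, level with the tops of three equally spaced pins, 5 mm thick, that stick out 4 mm sideways. Which way they point varies and is not reported. A cap not lined up rests level on them, its mouth at this height. The keyways have about 0.13 rad of play either way on centre; a fit comes within a third of a turn, either way round.

How it is judged:
On the way:
1. the cap is upright over the spigot, mouth down, as far as the pins (horizontal distance between cap_mouth and seat below 0.004 m and z of cap_mouth in the frame of seat below 0.018 m and angle between cap_mid's own z axis and vertical below 0.12 rad).
At the end, for the whole second after the job is handed in: The cap's mouth is within 2 mm of the shoulder and 3 mm of the spigot's axis, upright within 0.07 rad (4 degrees), with the spring contact pressed in by at least 3.5 mm, and the fingers still hold the cap with more than 2 N (horizontal distance between cap_mouth and seat below 0.003 m and z of cap_mouth in the frame of seat below 0.002 m and angle between cap_mid's own z axis and vertical below 0.07 rad and value of joint plunger above 0.0035 m and contact force between the fingers and cap above 2 N); the arm keeps its last pose, push and grip.
It fails at once if the spool, the bobbin or the tape roll is moved by more than 20 mm (distance of any of spool_mid, bobbin_mid, tape_mid from where it was at the start of the episode above 0.02 m).
It also fails if it takes over 67 s, if anything falls off the work surface, if the arm or the gripper's body presses on something with over 40 N, if the wrist force passes 120 N, or if a joint passes its speed limit or range.

## Robot

A 7-joint arm with a two-finger parallel gripper is mounted at the origin on the work surface; the furniture and walls round the work are solid. World frame = base frame: x ahead of the robot, y to its left, z up, the work surface at z = 0. Lengths are in m, angles in rad, forces in N, time in s.
With the tool pointing down it reaches from about 0.4 to 0.875 m from the base axis. Payload 19.3 kg.
Tool frame: the origin (TCP) lies midway between the tips of the shut fingers; the grasp point (between the pads) lies 19 mm behind it; z points along the fingers, y is the direction in which the jaws open and shut (so a half turn about z gives the same grasp; the last joint's range is limited). The gripper opens to 85 mm and grips with 20 to 120 N. Pads are 22 mm wide; open, the fingers measure 114 mm over their backs; the gripper's body (76 mm by 85 mm) begins 54 mm behind the grasp point. The pads swing forward as they close: fully open they stand 13 mm farther back than shut.
Start: joints at [1.045, 0.521, -0.036, 1.599, 0.021, 1.021, -0.113], TCP at [0.275, -0.561, 0.231] pointing down, gripper open.
Joint ranges: [-2.91, 2.91], [-0.3, 2.13], [-1.5, 1.42], [0.17, 2.43], [-1.26, 4.41], [0.16, 1.93], [-2.52, 2.52]. Speed limits (rad/s): [1.89, 1.89, 2.39, 2.39, 3.01, 3.01, 3.01].

## Interface

Orientations are given as [roll, pitch, yaw] about the fixed x, y, z axes, in that order (R = Rz(yaw) Ry(pitch) Rx(roll)).
In Python, from workcell import telemetry, cams, workorder gives the robot as it stands. The module is installed in compiled form; this text tells all that it offers.
- The arm moves only by the tool apply_moves, never from a script. Its argument "steps" is a list of rows, each a list of 4 numbers: the shift along the tool's x, y, z in cm, then the turn about the tool's z in rad. A call has exactly 10 rows; each row is the pose to reach, as a shift and turn from the pose commanded when the call began, along the tool's axes at that moment; what a row does not reach only later rows make up. A row lasts 1/12 s, in which the tool goes at most 41.7 mm and 7.16 degrees, less where a joint would pass 70% of its speed; a pose out of reach is approached as far as the arm can. A call with a gripper value outside its range is refused whole. "claw" is the closure, from 0 (fully open) to 1 (shut), set as the call begins (left out, the last holds). The fingers move at their own pace and stop on an object; "force" is the grip in N (left out, the last holds). Time passes only in rows, so rows that repeat a pose let the fingers close, or fill a call up. It gives the time, the measured TCP pose, the force and the opening at its end, in the units of the state.
- telemetry.observe(): the state, without advancing time (a new reading comes with each control period).
- cams.grab_frame(name): name is "scene" or "top" or "wrist"; returns a dict with "color" (480x640x3 uint8, red, green, blue), "mtx" (3x3 intrinsics, pixels), "eye" and "orientation" of the camera in the world; the wrist camera has in their place "T_tool_cam" (4x4, takes a point from camera to tool coordinates, whose origin is the TCP and whose axes are the flange's). Camera axes: x right, y down, z forward; pixel columns grow to the right and rows downward; lengths in m; the calibration is good to about 2 mm. A picture is of the moment at which its call begins: read the wrist's pose just before it. There is no depth.
- workorder.job_done(): hands the job in, once; it reports no verdict.
Trained networks look in the newest picture that a camera, given by its name, has taken for a name from the list of things; names that differ only in an ending like _2 or _b are one class to them, and where a whole thing is asked for, a point or a joint stands for the part that bears it (a point fixed in the world has none). Each returns a list of dicts, best first, with "score" (0 to 1); they miss things now and then, are a little off and sometimes report something else, mostly with a low value. They report only what shows in the picture. A call takes as long as a camera call.
- cams.find_in(camera, name): "box" ([left, top, width, height] in pixels, round what is visible of it).
- cams.pinpoint(camera, name): "uv" ([column, row] in pixels: a listed point, or the origin of a listed thing).
The state is a dict: "clock": time; "qpos": joint angles; "qd": joint speeds; "joint_efforts": joint torques, N m; "position": TCP position; "tool_rot": TCP orientation; "force": force on the tool from outside, world axes, zero at the start; "moment": the same for the moment, N m; "grip_width": finger opening in m.
Only numpy, scipy, OpenCV 4.12 (cv2) and the standard library are available. Lean on these libraries where they do the work, as an engineer would, in place of code of your own. Each camera call takes 0.05 s, during which the arm holds its last target. There are 200 camera calls.

## Working session

There is one attempt and no reset: what is moved stays moved. The work goes in short steps, Python scripts to look and compute and a tool call to move; the robot and the scene stay as the last step left them, time stands still between calls to the robot, and variables do not carry over. Pictures are saved under pics/ and viewed, about 8 in all and at most 12, crops included, and the job is handed in when it is done.

Besides the shell and the picture viewer there is one more tool, called in YAML: its name, and indented under it one key for each argument. apply_moves: Moves the arm, as the interface text tells. Its arguments: {"type":"object","properties":{"steps":{"type":"array"},"claw":{"type":"number"},"force":{"type":"number"}},"required":["steps"]}

```bash
mkdir -p pics; cat > h.py <<'E'
import numpy as np, cv2
from scipy.spatial.transform import Rotation as R
from workcell import telemetry, cams, workorder
def Rm(o):
    o=np.array(o,float)
    if o.shape==(3,3): return o
    return R.from_quat(o).as_matrix() if o.size==4 else R.from_euler('xyz',o).as_matrix()
def grab(n):
    s=telemetry.observe(); f=cams.grab_frame(n)
    if n=='wrist':
        T=np.array(f['T_tool_cam']); Rt=Rm(s['tool_rot'])
        f['R']=Rt@T[:3,:3]; f['o']=np.array(s['position'])+Rt@T[:3,3]
    else: f['R']=Rm(f['orientation']); f['o']=np.array(f['eye'])
    f['s']=s; return f
def ray(f,uv,z):
    d=f['R']@np.linalg.inv(np.array(f['mtx']))@[uv[0],uv[1],1]
    return f['o']+d*(z-f['o'][2])/d[2]
def proj(f,p):
    c=np.array(f['mtx'])@f['R'].T@(np.array(p)-f['o']); return c[:2]/c[2]
Z=dict(cap_mid=.0225,cap_mouth=0,test_head=0,seat=.025,spool_mid=.02,bobbin_mid=.008,tape_mid=.0125,pin_level=.039)
def save(f,n): cv2.imwrite('pics/'+n,cv2.cvtColor(f['color'],cv2.COLOR_RGB2BGR))
E
python3 - <<'E'
from h import *
s=telemetry.observe(); print(s)
for c in ['top','scene']:
    f=grab(c); save(f,c+'0.png'); print(c,f['eye'],f['orientation'],f['mtx'][0])
    for n in Z:
        for r in cams.pinpoint(c,n)[:2]: print(n,np.round(r['uv'],1),round(r['score'],2),ray(f,r['uv'],Z[n]).round(4))
E
```

```text
{'clock': 0.0, 'qpos': array([ 1.04480078,  0.52200151, -0.03633462,  1.60000969,  0.02121415,
        1.02112867, -0.11278906]), 'qd': array([ 0.00121385, -0.001058  , -0.00125483, -0.00051735,  0.00133602,
        0.00059385,  0.00223309]), 'joint_efforts': array([-4.39119503e-04, -9.27085018e+01,  1.97957464e+00, -3.69938207e+01,
        1.78161910e-02,  7.90146994e-03, -1.25572406e-06]), 'position': array([ 0.27492235, -0.56089731,  0.23073286]), 'tool_rot': array([-3.14043465e+00,  9.29059418e-05,  4.55810271e-01]), 'force': array([-0.27748531, -0.59168583, -0.26469309]), 'moment': array([-0.04554173, -0.02000921, -0.00593438]), 'grip_width': 0.08520139785821942}
top [ 0.30142704 -0.01974256  1.14157053] [-3.045327   -0.00429686 -1.54740718] [482.98608677   0.         319.13176572]
cap_mid [372.5 233.4] 0.64 [ 0.42   -0.1462  0.0225]
cap_mid [189.7 294.8] 0.44 [0.2681 0.2722 0.0225]
cap_mouth [371.4 228.3] 0.54 [ 0.4345 -0.146   0.    ]
test_head [231.4 228.1] 0.85 [0.427  0.1869 0.    ]
seat [230.  229.5] 0.66 [0.4209 0.1855 0.025 ]
seat [309.3 238.9] 0.32 [0.4034 0.0007 0.025 ]
spool_mid [426.4 176.1] 0.69 [ 0.5595 -0.2722  0.02  ]
bobbin_mid [306.  237.8] 0.57 [0.4074 0.0088 0.008 ]
tape_mid [189.7 299.8] 0.91 [0.2563 0.2743 0.0125]
pin_level [229.4 229.7] 0.86 [0.4189 0.1842 0.039 ]
pin_level [368.6 227.7] 0.37 [ 0.4312 -0.1352  0.039 ]
scene [-0.11089833  0.78075723  0.65704938] [-2.10911603e+00 -9.72984083e-04 -2.54501286e+00] [531.01275742   0.         317.41691858]
cap_mouth [345.8 238.4] 0.98 [ 0.4405 -0.1527  0.    ]
cap_mouth [333.2 197.6] 0.47 [ 0.5814 -0.3164  0.    ]
test_head [258.3 315.6] 0.75 [0.4297 0.1857 0.    ]
seat [258.6 313.9] 0.55 [0.4118 0.2043 0.025 ]
spool_mid [331.2 195.8] 0.59 [ 0.5704 -0.2889  0.02  ]
bobbin_mid [318.9 268.1] 0.51 [ 0.4171 -0.0035  0.008 ]
tape_mid [295.8 371.1] 0.62 [0.2768 0.2724 0.0125]
pin_level [259.4 298.2] 0.9 [0.4286 0.1804 0.039 ]
```

View pics/top0.png

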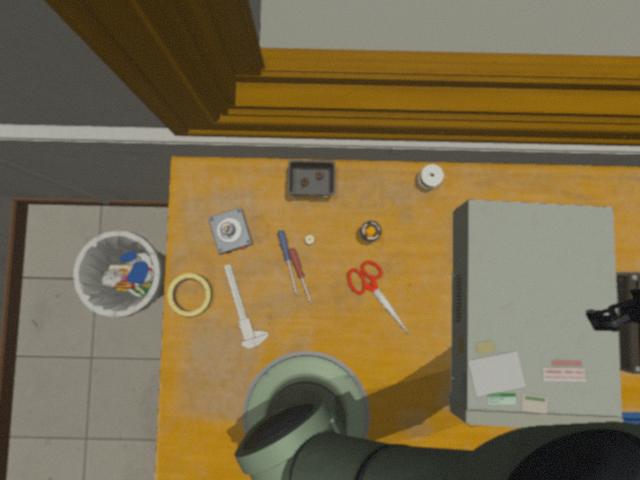

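View pics/scene0.png

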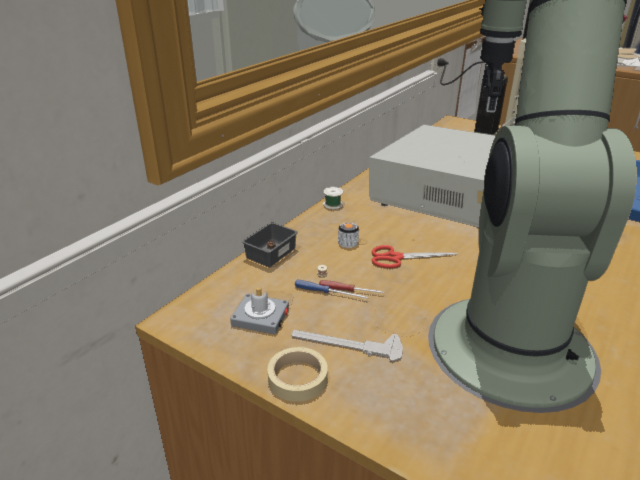

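The top picture shows the cap at (371,231), the head at (231,229), the spool at (430,177), the bobbin at (310,239) and the tape at (190,295). The scene view agrees to about 1 cm. I'll move over the cap, turning so that joint 7 stays near mid-range.

apply_moves:
  steps:
    - [2.5,-2.4,-0.5,-0.05]
    - [5.5,-5,-1,-0.12]
    - [8.5,-8,-1,-0.2]
    - [11.5,-10.8,-1,-0.28]
    - [14.5,-13.6,-1,-0.36]
    - [17.5,-16.4,-1,-0.44]
    - [20.5,-19.3,-1,-0.52]
    - [23.5,-22.1,-1,-0.6]
    - [26,-24.5,-1,-0.68]
    - [28,-26.3,-1,-0.78]
  claw: 0

```text
clock: 1.73
position: [0.4114, -0.199, 0.2417]
tool_rot: [3.141, -0.0, 1.241]
force: [0.6, -0.4, 0.2]
grip_width: 0.0853
```

```bash
cat > look.py <<'E'
from h import *
import sys
f=grab('wrist'); s=f['s']; save(f,sys.argv[1]); print(s['clock'],s['position'].round(4),s['tool_rot'].round(4),s['qpos'].round(3),s['force'].round(1))
for n in sys.argv[2:]:
    for r in cams.pinpoint('wrist',n)[:2]: print(n,np.round(r['uv'],1),round(r['score'],2),ray(f,r['uv'],Z[n]).round(4))
E
python3 look.py w1.png cap_mid cap_mouth
```

```text
1.7333 [ 0.4114 -0.199   0.2417] [ 3.1409e+00 -1.0000e-04  1.2413e+00] [ 0.617  0.257 -0.353  1.998  0.112  0.904 -0.124] [ 0.6 -0.4  0.2]
cap_mid [313.  143.4] 0.83 [ 0.4241 -0.1399  0.0225]
cap_mouth [311.7 140.9] 0.65 [ 0.4229 -0.1379  0.    ]
```

View pics/w1.png

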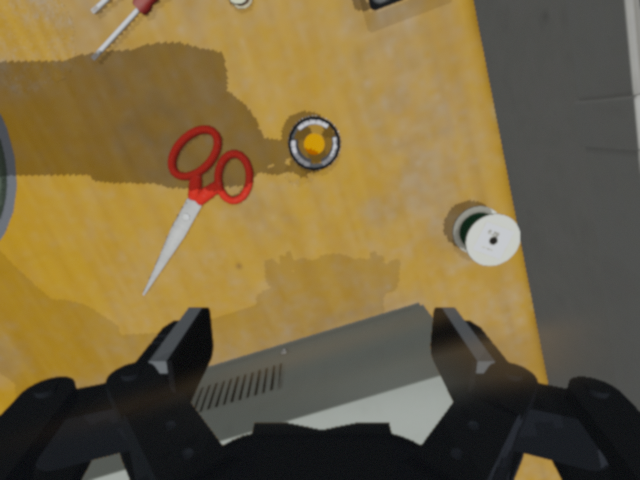

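The wrist view shows the cap's top centred near (314,143), the scissors to its left and the spool at (487,237). I'll go closer for a second measurement.

apply_moves:
  steps:
    - [0.8,-0.1,0.5,0]
    - [2,-0.3,2,0]
    - [3,-0.5,4,0]
    - [3,-0.5,6,0]
    - [3,-0.5,8,0]
    - [3,-0.5,9.5,0]
    - [3,-0.5,10,0]
    - [3,-0.5,10,0]
    - [3,-0.5,10,0]
    - [3,-0.5,10,0]

```text
clock: 2.72
position: [0.4162, -0.1722, 0.1421]
tool_rot: [3.14, 0.0, 1.235]
force: [-0.6, -0.5, 0.4]
grip_width: 0.0853
```

```bash
python3 look.py w2.png cap_mid cap_mouth; python3 - <<'E'
from h import *
f=grab('wrist'); im=f['color']; print(f['o'].round(3),f['R'].round(2)[:,2])
hsv=cv2.cvtColor(im,cv2.COLOR_RGB2HSV)
print(cams.find_in('wrist','cap_mid')[:1])
E
```

```text
2.7167 [ 0.4162 -0.1722  0.1421] [3.1405e+00 1.0000e-04 1.2349e+00] [ 0.526  0.4   -0.332  2.116  0.21   0.655 -0.285] [-0.6 -0.5  0.4]
[ 0.441 -0.102  0.283] [-0.1  -0.28 -0.96]
[{'box': [283.5, 154.0, 67.9, 75.0], 'score': 0.78}]
```

View pics/w2.png

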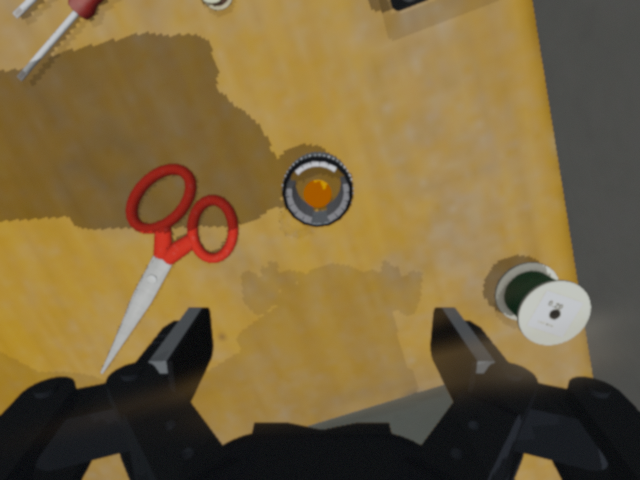

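```bash
python3 - <<'E'
from h import *
f=grab('wrist'); im=f['color']
hsv=cv2.cvtColor(im,cv2.COLOR_RGB2HSV)[150:235,275:360]
m=((hsv[...,0]<20)&(hsv[...,1]>200)&(hsv[...,2]>150)).astype(np.uint8)
n,l,st,c=cv2.connectedComponentsWithStats(m); i=1+st[1:,4].argmax(); uv=c[i]+[275,150]
print('dot',uv,st[i],ray(f,uv,.045))
for p in [(317.5,191),(317.5,189)]: print(p,ray(f,p,.045),ray(f,p,.0225))
# project model for candidates
t=np.linspace(0,2*np.pi,60)
for c0 in [(.424,-.142),(.426,-.145),(.426,-.148)]:
    P=np.array([proj(f,[c0[0]+.024*np.cos(a),c0[1]+.024*np.sin(a),z]) for a in t for z in (0,.045)])
    T=P[1::2]; print(c0,'sil',P.min(0),P.max(0),'top',T.min(0),T.max(0))
E
```

```text
dot [317.2007722  194.12548263] [ 30  31  27  26 518] [ 0.42511834 -0.13965146  0.045     ]
(317.5, 191) [ 0.42596756 -0.13782143  0.045     ] [ 0.42454242 -0.14123898  0.0225    ]
(317.5, 189) [ 0.42639364 -0.13661481  0.045     ] [ 0.4250088  -0.13991825  0.0225    ]
(0.424, -0.142) sil [279.35420204 154.8638998 ] [354.18574936 234.10722002] top [279.35420204 160.01565789] [354.18574936 234.10722002]
(0.426, -0.145) sil [283.94404974 157.87068431] [358.57401264 237.26122093] top [283.94404974 163.56151906] [358.57401264 237.26122093]
(0.426, -0.148) sil [285.60841008 161.77111624] [359.9806752  241.35069456] top [285.60841008 168.15680923] [359.9806752  241.35069456]
```

apply_moves:
  steps:
    - [1.2,-0.1,1,0]
    - [2.6,-0.2,2.5,0]
    - [3.4,-0.3,4.5,0]
    - [3.4,-0.3,6.5,0]
    - [3.4,-0.3,8.5,0]
    - [3.4,-0.3,10.5,0]
    - [3.4,-0.3,12,0]
    - [3.4,-0.3,12.9,0]
    - [3.4,-0.3,12.9,0]
    - [3.4,-0.3,12.9,0]

```text
clock: 3.85
position: [0.4243, -0.1387, 0.0125]
tool_rot: [-3.141, 0.0, 1.236]
force: [-0.5, -0.3, -0.5]
grip_width: 0.0854
```

apply_moves:
  steps:
    - [0,0,0,0]
    - [0,0,0,0]
    - [0,0,0,0]
    - [0,0,0,0]
    - [0,0,0,0]
    - [0,0,0,0]
    - [0,0,0,0]
    - [0,0,0,0]
    - [0,0,0,0]
    - [0,0,0,0]
  claw: 1
  force: 60

```text
clock: 4.68
position: [0.4247, -0.1389, 0.0133]
tool_rot: [3.14, 0.0, 1.236]
force: [-3.3, 0.9, 19.9]
grip_width: 0.0467
```

```bash
python3 look.py w3.png cap_mid; python3 -c "
from h import *
f=grab('scene');save(f,'s3.png')"
```

```text
4.6833 [ 0.4247 -0.1389  0.0133] [3.1402e+00 1.0000e-04 1.2356e+00] [ 0.334  0.647 -0.195  2.19   0.367  0.333 -0.506] [-3.3  0.9 19.9]
cap_mid [320.6 325.3] 0.58 [ 0.4247 -0.1394  0.0225]
```

View pics/w3.png

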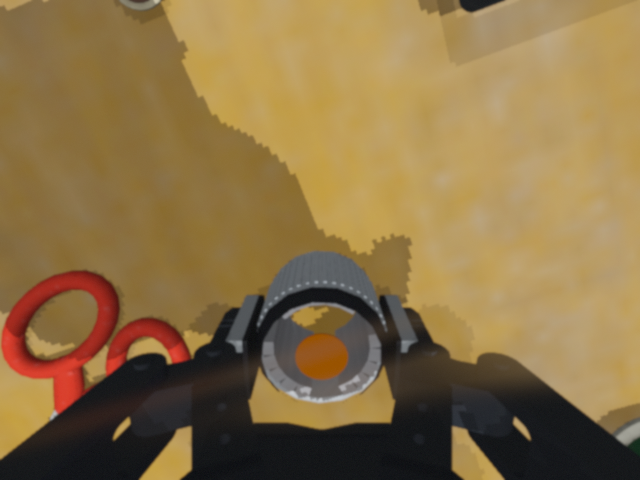

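The cap is gripped, width 46.7 mm, with its dot at (322,356) centred between the fingers. I'll lift it and carry it most of the way to the head at constant yaw, leaving joint 7 free to turn.

apply_moves:
  steps:
    - [0,0,-1,0]
    - [0,0,-3,0]
    - [0,0,-6,0]
    - [0.5,-0.2,-9,0]
    - [2.5,-0.8,-11,0]
    - [5,-1.7,-12,0]
    - [8,-2.7,-12,0]
    - [11,-3.7,-12,0]
    - [13,-4.4,-12,0]
    - [15,-5,-12,0]

```text
clock: 5.67
position: [0.426, 0.0208, 0.1331]
tool_rot: [3.141, -0.0, 1.237]
force: [-0.1, -0.1, -1.6]
grip_width: 0.0467
```

apply_moves:
  steps:
    - [1.5,-0.5,0,0]
    - [3.5,-1.2,0,0]
    - [6,-2.1,0,0]
    - [8,-2.8,0,0]
    - [9.2,-3.2,0,0]
    - [9.6,-3.3,0,0]
    - [9.6,-3.3,0,0]
    - [9.6,-3.3,0,0]
    - [9.6,-3.3,0,0]
    - [9.6,-3.3,0,0]

```text
clock: 6.5
position: [0.4268, 0.1199, 0.1324]
tool_rot: [3.142, 0.0, 1.234]
force: [0.1, 0.4, -1.9]
grip_width: 0.0467
```

```bash
python3 look.py w4.png seat pin_level test_head cap_mid
```

```text
6.5 [0.4268 0.1199 0.1324] [3.1415e+00 3.0000e-04 1.2344e+00] [-0.11   0.413 -0.372  2.138  0.251  0.631 -0.993] [ 0.1  0.4 -1.9]
seat [275.7 147.6] 0.65 [0.4199 0.1879 0.025 ]
pin_level [273.5 148. ] 0.95 [0.4204 0.1882 0.039 ]
test_head [278.6 146.6] 0.58 [0.4189 0.1876 0.    ]
cap_mid [319.3 324.2] 0.86 [0.4035 0.0568 0.0225]
```

View pics/w4.png

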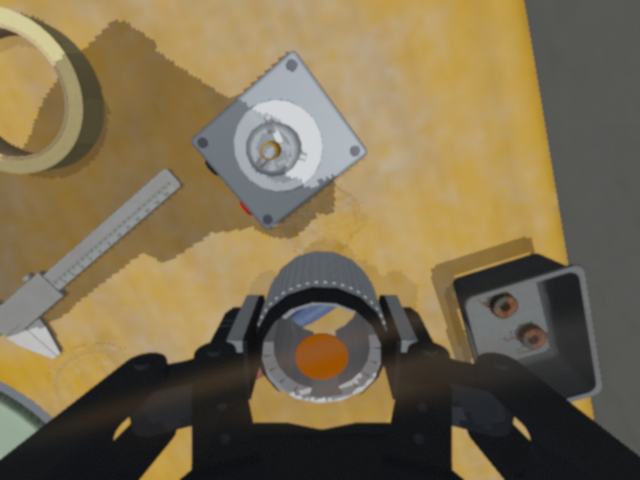

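The wrist view shows the head with its shoulder centred near (278,145), clear of the tray and the tape. I'll fit the shoulder and compare it with the cap's dot as a calibration check.

```bash
cat > fit.py <<'E'
from h import *
f=grab('wrist'); im=f['color']; s=f['s']; print(s['position'].round(4))
g=cv2.cvtColor(im,cv2.COLOR_RGB2HSV)
u0,v0=proj(f,[.42,.188,.025]).astype(int)
yy,xx=np.mgrid[:480,:640]; near=np.hypot(xx-u0,yy-v0)<70
m=((g[...,1]<40)&(g[...,2]>185)&near).astype(np.uint8)
m=cv2.morphologyEx(m,cv2.MORPH_OPEN,np.ones((3,3)))
n,l,st,c=cv2.connectedComponentsWithStats(m); i=1+st[1:,4].argmax()
h=cv2.convexHull(max(cv2.findContours((l==i).astype(np.uint8),cv2.RETR_EXTERNAL,cv2.CHAIN_APPROX_NONE)[0],key=len))
P=np.array([ray(f,p,.025)[:2] for p in h[:,0]])
from scipy.optimize import least_squares
r=least_squares(lambda q:np.hypot(P[:,0]-q[0],P[:,1]-q[1])-q[2],[.42,.188,.029],loss='soft_l1',f_scale=.001)
print('shoulder',r.x.round(4),'res',np.abs(r.fun).mean().round(4),len(P)); print(P.min(0),P.max(0))
mm=((g[...,0]<12)&(g[...,1]>200)&(g[...,2]>150)&(yy>320)&(yy<400)&(abs(xx-320)<60)).astype(np.uint8)
n,l,st,c=cv2.connectedComponentsWithStats(mm); i=1+st[1:,4].argmax()
print('dot',c[i],st[i],ray(f,c[i],s['position'][2]-.0133+.045).round(4))
e=proj(f,[*r.x[:2],.025]); print('proj',e, proj(f,[*r.x[:2],.059]),'tip',proj(f,[*r.x[:2],.071]))
cv2.imwrite('pics/crop.png',cv2.resize(im[80:220,200:360,::-1],None,fx=4,fy=4,interpolation=2))
E
python3 fit.py
```

```text
[0.4267 0.1206 0.1323]
shoulder [0.4337 0.1882 0.0314] res 0.0018 22
[0.41449537 0.16075393] [0.46454986 0.21660769]Traceback (most recent call last):
  File "fit.py", line 15, in <module>
    n,l,st,c=cv2.connectedComponentsWithStats(mm); i=1+st[1:,4].argmax()
                                                       ~~~~~~~~~~~~~~~^^
ValueError: attempt to get argmax of an empty sequence
```

```bash
cat > fit.py <<'E'
from h import *
f=grab('wrist'); im=f['color']; s=f['s']; print(s['position'].round(4))
g=np.log(cv2.GaussianBlur(cv2.cvtColor(im,cv2.COLOR_RGB2GRAY),(3,3),0).astype(np.float32)+5)
a=np.linspace(0,2*np.pi,90,endpoint=False)
def samp(x,y,r,z):
    uv=np.array([proj(f,[x+r*np.cos(t),y+r*np.sin(t),z]) for t in a],np.float32)
    return cv2.remap(g,uv[:,:1],uv[:,1:],cv2.INTER_LINEAR)[:,0]
def score(x,y): return np.clip(samp(x,y,.0282,.025)-samp(x,y,.0298,.025),-.3,.4).mean()
G=[(score(x,y),x,y) for x in np.arange(.408,.432,.001) for y in np.arange(.176,.2,.001)]
G=sorted(G)[::-1]; print(np.round(G[:4],4)); b=G[0]
hsv=cv2.cvtColor(im,cv2.COLOR_RGB2HSV)[310:410,260:380]
mm=((hsv[...,0]<16)&(hsv[...,1]>200)&(hsv[...,2]>110)).astype(np.uint8)
n,l,st,c=cv2.connectedComponentsWithStats(mm)
if n>1:
    i=1+st[1:,4].argmax(); uv=c[i]+[260,310]; print('dot',uv,st[i],ray(f,uv,s['position'][2]-.0133+.045).round(4))
o=im[:,:,::-1].copy()
for r,z,col in [(.029,.025,(0,0,255)),(.0115,.059,(0,255,0)),(.005,.071,(255,0,0))]:
    uv=np.array([proj(f,[b[1]+r*np.cos(t),b[2]+r*np.sin(t),z]) for t in a])
    for p in uv: o[int(p[1]+.5),int(p[0]+.5)]=col
cv2.imwrite('pics/crop.png',cv2.resize(o[80:220,200:360],None,fx=4,fy=4,interpolation=cv2.INTER_NEAREST))
E
python3 fit.py
```

```text
[0.4267 0.1207 0.1323]
[[0.1448 0.421  0.188 ]
 [0.1396 0.422  0.188 ]
 [0.1218 0.421  0.187 ]
 [0.1195 0.421  0.189 ]]
dot [323.82352941 361.63445378] [ 38  37  49  31 476] [0.4275 0.1189 0.164 ]
```

View pics/crop.png

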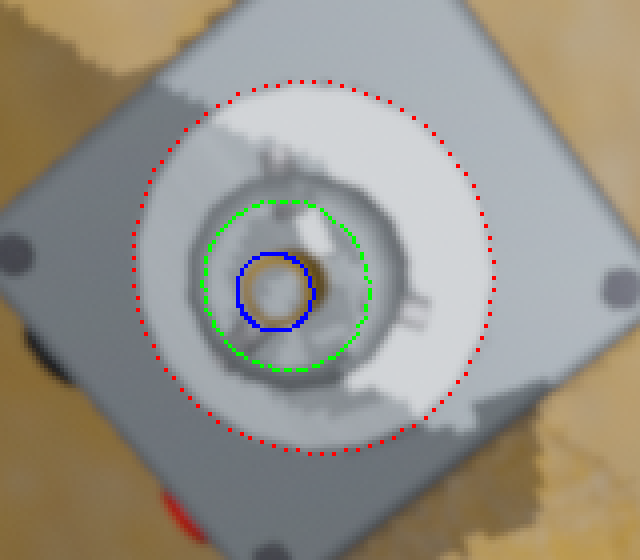

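The overlay fits the shoulder, the spigot top and the contact, so the axis is at (0.4213, 0.188). I'll go over it and descend to the spigot.

apply_moves:
  steps:
    - [1.5,-0.7,0,0]
    - [3.5,-1.6,0,0]
    - [5.3,-2.4,0,0]
    - [6.2,-2.7,0.5,0]
    - [6.2,-2.7,2,0]
    - [6.2,-2.7,4,0]
    - [6.2,-2.7,5.5,0]
    - [6.2,-2.7,6.3,0]
    - [6.2,-2.7,6.8,0]
    - [6.2,-2.7,7,0]

```text
clock: 7.68
position: [0.4215, 0.1881, 0.0618]
tool_rot: [-3.141, 0.001, 1.236]
force: [-0.5, -0.6, -1.4]
grip_width: 0.0466
```

apply_moves:
  steps:
    - [0,0,0.1,0]
    - [0,0,0.3,0]
    - [0,0,0.5,0]
    - [0,0,0.7,0]
    - [0,0,0.9,0]
    - [0,0,1.0,0]
    - [0,0,1.1,0]
    - [0,0,1.1,0]
    - [0,0,1.1,0]
    - [0,0,1.1,0]

```text
clock: 8.52
position: [0.4218, 0.1884, 0.0517]
tool_rot: [3.141, -0.0, 1.236]
force: [-2.5, -1.2, 11.3]
grip_width: 0.0464
```

```bash
python3 -c "
from h import *
s=telemetry.observe();print(s)
f=grab('scene');save(f,'s4.png');cv2.imwrite('pics/s4c.png',cv2.resize(f['color'][220:350,180:340,::-1],None,fx=4,fy=4,interpolation=2))"
```

```text
{'clock': 8.5167, 'qpos': array([-0.32429459,  0.58494007, -0.29114286,  2.13957366,  0.36357876,
        0.46259878, -1.2322524 ]), 'qd': array([-0.00061103,  0.0007556 , -0.00065047,  0.0018162 ,  0.00154773,
       -0.00089689, -0.00137897]), 'joint_efforts': array([ 1.73582858e-02, -7.45458913e+01, -2.37000614e+00, -1.81240743e+01,
        2.42614159e-01, -8.65652338e-01,  3.20207997e-03]), 'position': array([0.42178478, 0.18842738, 0.05173584]), 'tool_rot': array([ 3.14108951e+00, -2.92098260e-04,  1.23576716e+00]), 'force': array([-2.46688881, -1.19079636, 11.2787972 ]), 'moment': array([-0.22097492,  0.72259403,  0.00173269]), 'grip_width': 0.04643984108256436}
```

The cap rests on the pins: z is where I predicted and it pushes back with 11 N. Now I'll turn it in small increments under a light push and watch for the drop.

apply_moves:
  steps:
    - [0,0,0.05,-0.03]
    - [0,0,0.1,-0.06]
    - [0,0,0.1,-0.09]
    - [0,0,0.1,-0.12]
    - [0,0,0.1,-0.15]
    - [0,0,0.1,-0.18]
    - [0,0,0.1,-0.21]
    - [0,0,0.1,-0.25]
    - [0,0,0.1,-0.25]
    - [0,0,0.1,-0.25]

```text
clock: 9.4
position: [0.4221, 0.189, 0.0512]
tool_rot: [3.14, -0.001, 1.487]
force: [-3.8, -0.2, 24.3]
grip_width: 0.0464
```

apply_moves:
  steps:
    - [0,0,0,-0.03]
    - [0,0,0,-0.06]
    - [0,0,0,-0.09]
    - [0,0,0,-0.12]
    - [0,0,0,-0.15]
    - [0,0,0,-0.18]
    - [0,0,0,-0.21]
    - [0,0,0,-0.25]
    - [0,0,0,-0.25]
    - [0,0,0,-0.25]

```text
clock: 10.23
position: [0.4221, 0.1894, 0.0514]
tool_rot: [3.14, -0.001, 1.737]
force: [-5.8, 2.1, 27.3]
grip_width: 0.0465
```

apply_moves:
  steps:
    - [0,0,0,-0.03]
    - [0,0,0,-0.06]
    - [0,0,0,-0.09]
    - [0,0,0,-0.12]
    - [0,0,0,-0.15]
    - [0,0,0,-0.18]
    - [0,0,0,-0.21]
    - [0,0,0,-0.25]
    - [0,0,0,-0.25]
    - [0,0,0,-0.25]

```text
clock: 11.07
position: [0.4219, 0.1895, 0.0513]
tool_rot: [3.139, -0.001, 1.987]
force: [-6.7, 3.0, 27.2]
grip_width: 0.0466
```

apply_moves:
  steps:
    - [0,0,0,-0.03]
    - [0,0,0,-0.06]
    - [0,0,0,-0.09]
    - [0,0,0,-0.12]
    - [0,0,0,-0.15]
    - [0,0,0,-0.18]
    - [0,0,0,-0.21]
    - [0,0,0,-0.25]
    - [0,0,0,-0.25]
    - [0,0,0,-0.25]

```text
clock: 11.9
position: [0.4216, 0.1884, 0.0503]
tool_rot: [3.141, -0.0, 2.235]
force: [-1.0, 0.7, 0.4]
grip_width: 0.0467
```

```bash
python3 -c "
from h import *
s=telemetry.observe();print(s['moment'],s['qpos'],s['force'],s['position'])
f=grab('scene');save(f,'s4.png');cv2.imwrite('pics/s4c.png',cv2.resize(f['color'][220:350,180:340,::-1],None,fx=4,fy=4,interpolation=2))"
```

```text
[ 0.35578366  0.34217319 -0.00917687] [-0.12860554  0.6277651  -0.54925501  2.13023611  0.63017543  0.54675612
 -0.48190077] [-0.99009145  0.73275154  0.35059741] [0.42159545 0.18839266 0.05033027]
```

View pics/s4c.png

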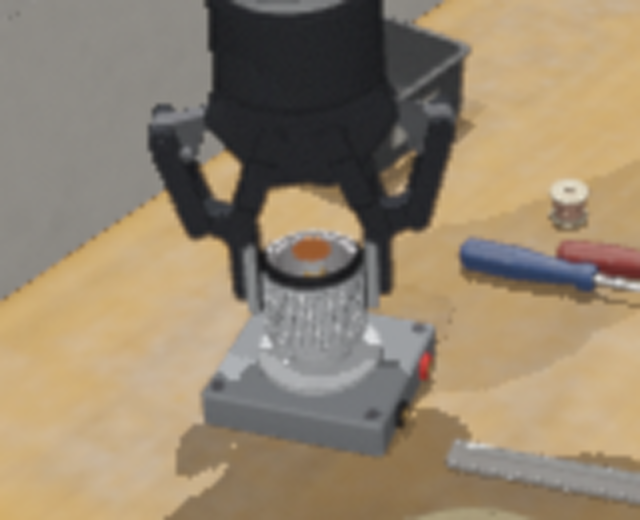

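The force fell to about zero and z dropped 1 mm with no torque, so the keyways are over the pins. The picture shows the cap upright on the spigot. I'll push down.

apply_moves:
  steps:
    - [0,0,0.1,0]
    - [0,0,0.2,0]
    - [0,0,0.3,0]
    - [0,0,0.4,0]
    - [0,0,0.5,0]
    - [0,0,0.6,0]
    - [0,0,0.7,0]
    - [0,0,0.8,0]
    - [0,0,0.9,0]
    - [0,0,0.9,0]

```text
clock: 12.78
position: [0.421, 0.1883, 0.041]
tool_rot: [-3.141, -0.0, 2.236]
force: [-3.3, 1.4, -0.7]
grip_width: 0.0469
```

apply_moves:
  steps:
    - [0,0,0.05,0]
    - [0,0,0.1,0]
    - [0,0,0.15,0]
    - [0,0,0.2,0]
    - [0,0,0.25,0]
    - [0,0,0.3,0]
    - [0,0,0.35,0]
    - [0,0,0.4,0]
    - [0,0,0.4,0]
    - [0,0,0.4,0]

```text
clock: 13.62
position: [0.4211, 0.1884, 0.0382]
tool_rot: [-3.141, 0.001, 2.236]
force: [-16.7, -3.4, 40.9]
grip_width: 0.0468
```

Now 41 N at z = 0.0382. I expected home at about 0.0375, so I'll check the gap.

```bash
python3 -c "
from h import *
s=telemetry.observe();print(s['moment'],s['force'],s['position'],s['tool_rot'],s['qpos'])
f=grab('scene')
im=f['color'][:,:,::-1].copy()
b=cv2.resize(im[265:345,215:305],None,fx=8,fy=8,interpolation=2)
a=np.linspace(0,2*np.pi,120)
for r,z,c in [(.024,.025,(0,0,255)),(.024,.070,(0,255,0)),(.029,.025,(255,0,0))]:
  for t in a:
    p=(proj(f,[.4213+r*np.cos(t),.188+r*np.sin(t),z])-[215,265]+.5)*8
    cv2.circle(b,tuple(int(q) for q in p),1,c,-1)
b=b[:600];cv2.imwrite('pics/s5.png',b)"
```

```text
[-0.63134033  3.18957164  0.15574503] [-16.74889853  -3.4194333   40.88463391] [0.42106927 0.18836617 0.03822161] [-3.14126317e+00  8.33203622e-04  2.23584283e+00] [-0.14841035  0.64822438 -0.5254334   2.13559565  0.65673876  0.52056316
 -0.50585573]
```

View pics/s5.png

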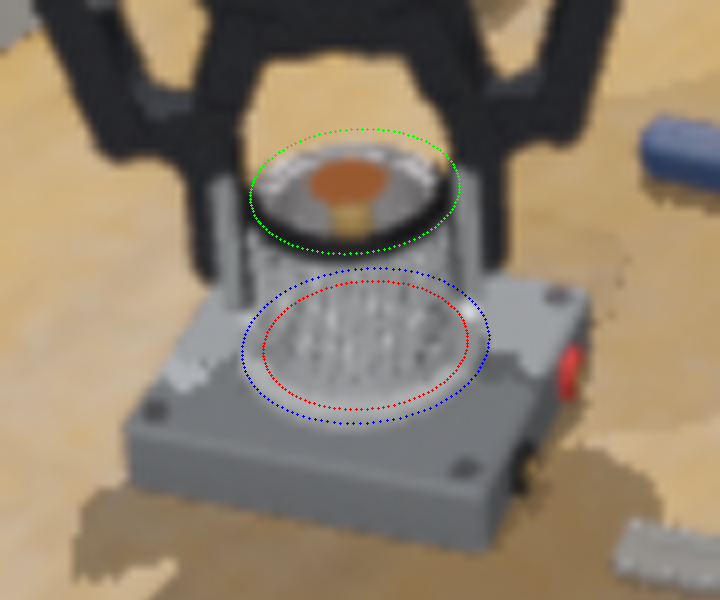

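The picture shows the cap upright and its top close to the predicted home circle, but knurling ends slightly high and there is 17 N sideways. I'll check for slip of the cap in the grip, by comparing the wrist images before and now.

```bash
python3 -c "
from h import *
f=grab('wrist');save(f,'w5.png');s=f['s']
A=cv2.imread('pics/w3.png');B=cv2.imread('pics/w4.png');C=cv2.imread('pics/w5.png')
g=[cv2.cvtColor(x,cv2.COLOR_BGR2GRAY) for x in (A,B,C)]
for n,im in zip('345',(A,B,C)):
  h=cv2.cvtColor(im,cv2.COLOR_BGR2HSV)[320:395,275:370]
  m=((h[...,0]<18)&(h[...,1]>170)&(h[...,2]>100)).astype(np.uint8)
  k,l,st,c=cv2.connectedComponentsWithStats(m);i=1+st[1:,4].argmax();print(n,c[i]+[275,320],st[i])
z=s['position'][2]
for dz in (0,.001,.002,.003): print(dz,proj(f,[*s['position'][:2],z-.0133+.045+dz]))
cv2.imwrite('pics/cmp.png',np.hstack([cv2.resize(x[230:420,240:400],None,fx=2.4,fy=2.4,interpolation=2) for x in (A,C)]))
"
```

```text
3 [321.17669173 355.80290011] [  21   13   52   46 1862]
4 [321.25423729 356.04647348] [  21   14   52   45 1829]
5 [320.91899288 355.81335523] [  22   13   50   46 1827]
0 [320.88252546 356.90455037]
0.001 [320.87662685 358.65862586]
0.002 [320.87063762 360.43964787]
0.003 [320.86455567 362.24824215]
```

View pics/cmp.png

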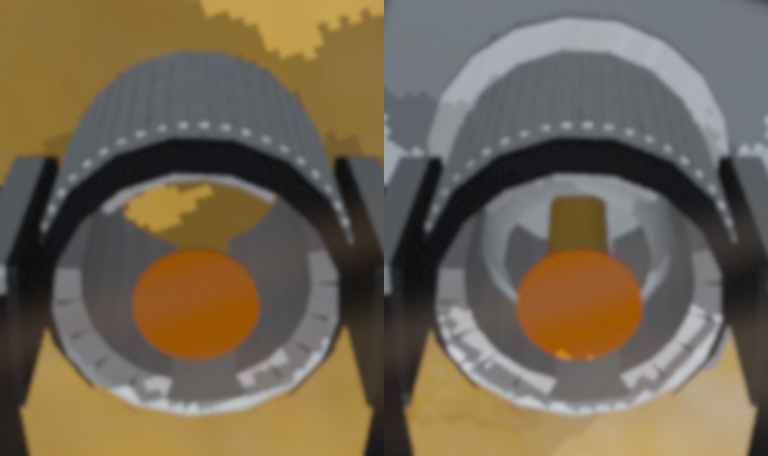

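There is no slip: the dot moved less than 0.3 px. That puts the mouth at TCP − 13.3 mm = 24.9 mm, which is the shoulder height, so the cap is home. I'll ease the push a little to reduce the load.

apply_moves:
  steps:
    - [0,0,-0.02,0]
    - [0,0,-0.04,0]
    - [0,0,-0.05,0]
    - [0,0,-0.05,0]
    - [0,0,-0.05,0]
    - [0,0,-0.05,0]
    - [0,0,-0.05,0]
    - [0,0,-0.05,0]
    - [0,0,-0.05,0]
    - [0,0,-0.05,0]

```text
clock: 14.55
position: [0.421, 0.1883, 0.0383]
tool_rot: [-3.141, 0.0, 2.236]
force: [-11.8, -1.5, 26.6]
grip_width: 0.0465
```

```bash
python3 -c "
from h import *
s=telemetry.observe();print(s['position'],s['force'],s['grip_width'])
for c in ['top']:
  f=grab(c)
  for n in ['spool_mid','bobbin_mid','tape_mid']: print(n,[ray(f,r['uv'],Z[n]).round(3) for r in cams.pinpoint(c,n)[:1]])
print(workorder.job_done())"
```

```text
[0.42103587 0.18833524 0.03828509] [-11.78296589  -1.50672284  26.55882065] 0.04650932129643251
spool_mid [array([ 0.562, -0.275,  0.02 ])]
bobbin_mid []
tape_mid []
the job is handed in; nothing more can be done
None
```

I fitted the cap over the spigot and turned it about 1 rad until the keyways dropped over the pins. I then pushed it down to a hard stop and handed the job in at about 14.6 s, still gripping and pushing.

**Final checks**
- **Height:** the mouth is at about 25.0 mm (TCP at 38.3 mm minus the 13.3 mm grip offset), which is the shoulder height. Easing the push from 41 N to 27 N left this height essentially unchanged, so it is a hard stop.
- **Grip:** the finger opening is 46.5 mm. The cap's dot moved less than 0.3 px in the wrist view, so the cap did not slip in the fingers.
- **Position:** the tool is within about 0.5 mm of the spigot axis I measured, and upright within 0.001 rad.
- **Spool:** it reads within about 4 mm of where it started.

**Checks that failed or disagreed**
- **Spring contact:** its travel can't be read directly. Partway down (TCP at 41 mm) I felt less spring force than expected, about 1 N instead of 4–5 N. That the contact is pressed in rests on the height alone.
- **Sideways force:** about 12 N remained in −x while pushing.
- **Stop height:** the stop was about 0.5–1 mm higher than predicted from where the cap rested on the pins, though it matched the height from the first grip.
- **Bobbin and tape:** the last check with the top camera did not detect either one. The arm passed well above the bobbin and did not go near the tape.

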